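Clamp the top drawer front in the holding board

ROBOT

A 6-joint arm with a two-finger parallel gripper is mounted at the origin on the work surface. World frame = base frame: x ahead of the robot, y to its left, z up, the work surface at z = 0. Lengths are in m, angles in rad, forces in N, time in s.
With the tool pointing down it reaches from about 0.425 to 1.125 m from the base axis. Payload 14.9 kg.
Tool frame: the origin (TCP) lies on the centre line of the jaws, within the pads' length; the fingertips stand 22 mm ahead of it and the grasp point (between the pads) lies 3 mm ahead of it; z points along the fingers, y is the line along which they close (so a half turn about z gives the same grasp; the last joint's range is limited). The gripper opens to 91 mm and grips with 3 to 60 N. Pads are 32 mm wide; open, the fingers measure 118 mm over their backs; the gripper's body (76 mm by 178 mm) begins 60 mm behind the grasp point.
Start: joints at [-1.336, 0.379, 1.734, -0, 1.028, -0.033], TCP at [0.185, -0.675, 0.236] pointing down, gripper open.
Joint ranges: [-2.77, 2.77], [-0.74, 2.19], [0, 2.66], [-1.06, 4.2], [0.31, 2.87], [-3.08, 3.08]. Speed limits (rad/s): [1.89, 1.89, 2.39, 3.14, 3.14, 3.14].

INTERFACE

Orientations are given as a unit quaternion [w, x, y, z].
In Python, from bench import get_obs, read_camera, calibration, job_done gives the robot as it stands.
- The arm moves only by the tool apply_moves, never from a script. Its arguments are lists of equal length, an entry for each row: "offset": the shift along the tool's x, y, z normalised to -1 to 1, where 1 is 0.2 m, a list of three; "twist": the turn about the tool's z normalised to -1 to 1, where 1 is 90 degrees; "hand": the gripper command: -1 is shut, 1 is fully open, values between are in proportion. A call has 1 to 20 rows; each row is the pose to reach, as a shift and turn from the pose commanded when the call began, along the tool's axes at that moment; what a row does not reach only later rows make up. A row lasts 1/8 s, in which the tool goes at most 62.5 mm and 10.7 degrees, less where a joint would pass 70% of its speed; a pose out of reach is approached as far as the arm can. A call with a number of a shift or a turn outside -1 to 1 is refused whole. A call with a gripper value outside its range is refused whole. The fingers move at their own pace and stop on an object; "force" is the grip in N (left out, the last holds). Time passes only in rows, so rows that repeat a pose let the fingers close. It gives the time, the measured TCP pose, the force, the opening and the grip force at its end, in the units of the state.
- get_obs(): the state, without advancing time (a new reading comes with each control period).
- read_camera(name): name is "side" or "top" or "wrist"; returns the picture (400x640x3 uint8, red, green, blue); there is no depth.
- calibration(name): a dict with "camera_matrix" (3x3 intrinsics, pixels), "view" (4x4, takes a point from world to camera coordinates); the wrist camera has in their place "hand_eye" (4x4, takes a point from camera to tool coordinates, whose origin is the TCP and whose axes are the flange's). Camera axes: x right, y up, looking along -z (the intrinsics and any distortion apply to the point x, -y, -z); pixel columns grow to the right and rows downward; lengths in m; the calibration is good to about 2 mm. A picture is of the moment at which its call begins: read the wrist's pose just before it. calibration takes no time and is no camera call.
- job_done(): hands the job in; it is judged then, once.
The state is a dict: "clock": time; "qpos": joint angles; "joint_vel": joint speeds; "tau": joint torques, N m; "eef_pos": TCP position; "orientation": TCP orientation; "wrist_force": force on the tool from outside, world axes, zero at the start; "moment": the same for the moment, N m; "grip_width": finger opening in m; "finger_force": force on a finger pad.
Only numpy, scipy, OpenCV 4.12 (cv2) and the standard library are available. Lean on these libraries where they do the work, as an engineer would, in place of code of your own. Each camera call takes 0.05 s, during which the arm holds its last target. There are 200 camera calls.

TASK

Lift just the top bare birch panel off its stack and set it down flat in the grey holding board, between the dark guide blocks; set it down, do not drop it. Then slide the blue jaw up to it until the panel sits against the dark end stop with the jaw snug behind it, and let go. Leave the rest of the birch stack, the red panels and everything else on the bench where they are.

Things in the scene. Friction and masses are not known exactly. Their poses are not given: they have to be found in the camera images.
- birch_top: the panel to be loaded: the uppermost bare birch-plywood drawer front, 160 (its x) x 62 (its y) x 15 (z) mm, about 0.1 kg; origin at the centre of its underside. It lies flat and loose on birch_mid, edges out of line by a few mm and degrees. The birch stack may stand left or right of the red one
- birch_mid: second panel of the birch stack, bare birch-plywood drawer front, 160 (its x) x 62 (its y) x 15 (z) mm, about 0.1 kg; origin at the centre of its underside; to stay where it is
- birch_low: lowest panel of the birch stack, bare birch-plywood drawer front, 160 (its x) x 62 (its y) x 15 (z) mm, about 0.1 kg; origin at the centre of its underside; it lies on an 18 mm high fixed base
- red_top: uppermost drawer front already painted bright red, 160 x 62 x 15 mm (x, y, z); origin at the centre of its underside; stack of three on an 18 mm base, to be left alone
- red_mid: middle drawer front already painted bright red, 160 x 62 x 15 mm; origin at the centre of its underside
- red_low: lowest drawer front already painted bright red, 160 x 62 x 15 mm; origin at the centre of its underside
- board: holding board fixed to the table, grey bed 140 (its x) x 360 (its y) x 18 (z) mm; origin at the centre of its underside, so the bed's surface is at its z = 18 mm. The panel goes on it lengthwise along the board's y, between the dark guide blocks; dark end stop at the +y end, blue sliding jaw at the -y end
- channel (a point): point on the bed midway between the four dark guide blocks (board x 0, y +17.5 mm, z 18 mm), axes the board's. The blocks (22 x 26 mm, 12 mm high above the bed) are centred 46 mm to either side in x and 62.5 mm to either side in y; they leave a 70 mm channel, 4 mm of play each side of a panel. Between the pairs (99 mm along y) the panel's long edges are free for fingers
- stop_face (a point): foot of the dark end stop's face, on the bed (board x 0, y +105 mm, z 18 mm), axes the board's; the stop is 100 mm wide and rises 22 mm above the bed
- bed_home (a point): point on the bed's surface where the centre of the panel's underside lies once it is clamped against the end stop (board x 0, y +25 mm, z 18 mm); its axes are the board's
- jaw (a joint): slide of the blue jaw along the board's +y, in m: 0 drawn fully back (jaw face at board y = -105 mm), grows as the jaw moves towards the end stop, mechanical end 0.054. A panel touching the end stop is met by the jaw at 0.050. It starts somewhere between 0 and 0.02. It slides stiffly (about 3 N), and stays where it is left
- jaw_grip (a point): point in the blue jaw's upright fin at the height to pinch or push it: the fin is 14 mm thick along the board's x, 30 mm along its y, and reaches 16 mm above and 29 mm below this point, where it stands on the jaw block (55 x 30 mm). The fin's top is 86 mm above the table. Axes are the board's
- can_lid: bystander: off-white can lid, 132 mm disc, 8 mm thick; origin at the centre of its underside
- sanding_block: bystander: cork sanding block 100 x 65 x 36 mm; origin at the centre of its underside
- stain_jar: bystander: amber jar with brass cap, 56 mm across, 80 mm high; origin at the centre of its underside
- paint_brush: bystander: paint brush with wooden handle, lying flat near the robot
- screwdriver: bystander: yellow-handled screwdriver, lying flat near the robot

How it is judged:
On the way, in this order (a step that is already met when the one before it is completed fails the run):
1. the top birch panel is held in the fingers, lifted clear of its stack (height (world z) of birch_top above 0.07 m and contact force between the fingers and birch_top above 0.5 N), for 0.1 s.
2. the panel is down in the bed between the guides (within 6 mm of the bed) while still held, so not dropped (x of birch_top in the frame of bed_home between -0.006 and 0.006 m and angle between the x axis of birch_top and the y axis of board, either way round below 0.08 rad and angle between birch_top's own z axis and vertical below 0.06 rad and y of birch_top in the frame of bed_home between -0.06 and 0.006 m and z of birch_top in the frame of bed_home below 0.006 m and contact force between the fingers and birch_top above 0.3 N), for 0.04 s.
3. the jaw has been slid up and the panel sits against the end stop (value of joint jaw above 0.047 m and y of birch_top in the frame of bed_home between -0.003 and 0.003 m), for 0.1 s.
At the end, for the whole second after the job is handed in: The birch_top panel lies flat on the bed, within 6 mm of mid-channel and 3 mm of touching the end stop; the jaw is within 3 mm of its clamped position (0.047 to 0.053); panel and jaw are released and at rest; all other panels are within 20 mm of where they began (all of step 3 and x of birch_top in the frame of bed_home between -0.006 and 0.006 m and angle between the x axis of birch_top and the y axis of board, either way round below 0.08 rad and angle between birch_top's own z axis and vertical below 0.06 rad and z of birch_top in the frame of bed_home between -0.003 and 0.003 m and value of joint jaw below 0.053 m and linear speed of birch_top below 0.02 m/s and contact force between the fingers and birch_top below 0.05 N and contact force between the fingers and jaw below 0.05 N and distance of each of birch_mid, birch_low, red_top, red_mid, red_low from where it was at the start of the episode below 0.02 m).
It fails at once if another panel of either stack is moved by more than 25 mm (distance of any of birch_mid, birch_low, red_top, red_mid, red_low from where it was at the start of the episode above 0.025 m).
It fails at once if a bystander on the bench is moved by more than 30 mm (distance of any of can_lid, sanding_block, stain_jar, paint_brush, screwdriver from where it was at the start of the episode above 0.03 m).
It also fails if it takes over 51 s, if anything falls off the work surface, if the arm or the gripper's body presses on something with over 40 N, if the wrist force passes 120 N, or if a joint passes its speed limit or range.

## Working session

There is one attempt and no reset: what is moved stays moved. The work goes in short steps, Python scripts to look and compute and a tool call to move; the robot and the scene stay as the last step left them, time stands still between calls to the robot, and variables do not carry over. Pictures are saved under pics/ and viewed, at most 10 in all, crops included, and the job is handed in when it is done.

Besides the shell and the picture viewer there is one more tool, called after "Request:" as name([rows], argument=value, ...), one row to a line, values as JSON. apply_moves: Moves the arm, as the interface text tells. Its arguments: {"type":"object","properties":{"offset":{"type":"array"},"twist":{"type":"array"},"hand":{"type":"array"},"force":{"type":"number"}},"required":["offset","twist","hand"]}

```bash
mkdir -p pics; python3 - <<'E'
from bench import *
import cv2
o=get_obs();print(o)
for n in("top","side","wrist"):
    im=read_camera(n);cv2.imwrite(f"pics/{n}0.png",im[:,:,::-1]);print(n,calibration(n))
E
```

```text
{'clock': 0.0, 'qpos': array([-1.33634448e+00,  3.79442359e-01,  1.73477838e+00,  2.50424605e-05,
        1.02851624e+00, -3.32490799e-02]), 'joint_vel': array([-5.12483071e-04, -1.03598745e-03, -7.76743513e-04,  1.55624256e-03,
       -1.01056635e-03, -6.77817224e-05]), 'tau': array([-4.43572368e-03, -7.63729548e+01, -4.34379959e+01,  6.48930715e-02,
        4.23535192e-02, -9.80928780e-05]), 'eef_pos': array([ 0.18510635, -0.67468887,  0.23526581]), 'orientation': array([-5.70346595e-04,  9.91056094e-01,  1.33444715e-01, -4.67963661e-05]), 'wrist_force': array([ 0.22596988, -0.46032203,  0.31509992]), 'moment': array([-0.00672684, -0.05417684,  0.01052439]), 'finger_force': 0.0, 'grip_width': 0.09135157536046916}
top {'camera_matrix': array([[485.37286453,   0.        , 312.90569642],
       [  0.        , 485.37286453, 199.77115162],
       [  0.        ,   0.        ,   1.        ]]), 'view': array([[ 0.00484748, -0.99986842, -0.01548035,  0.0415505 ],
       [ 0.99506357,  0.00328857,  0.09918511, -0.56816682],
       [-0.09912115, -0.01588473,  0.99494858, -1.09354584],
       
[... 320 characters left out ...]
58, -0.53578207,  0.83766115, -0.11224117],
       [-0.12306836,  0.82886386,  0.54574616, -1.2024827 ],
       [ 0.        ,  0.        ,  0.        ,  1.        ]])}
wrist {'camera_matrix': array([[307.59317228,   0.        , 314.39695648],
       [  0.        , 307.59317228, 203.71866797],
       [  0.        ,   0.        ,   1.        ]]), 'hand_eye': array([[ 2.39726943e-04,  9.69557159e-01,  2.44864979e-01,
         7.12911239e-02],
       [ 9.99999729e-01, -6.18475986e-05, -7.34127424e-04,
        -8.31096642e-04],
       [-6.96634188e-04,  2.44865089e-01, -9.69556911e-01,
        -1.49063476e-01],
       [ 0.00000000e+00,  0.00000000e+00,  0.00000000e+00,
         1.00000000e+00]])}
```

View pics/top0.png

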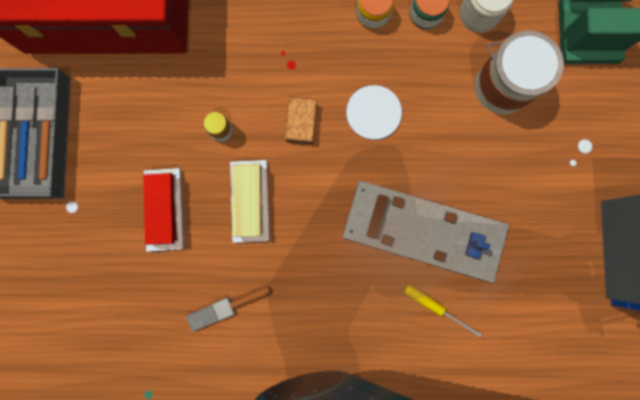

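View pics/side0.png

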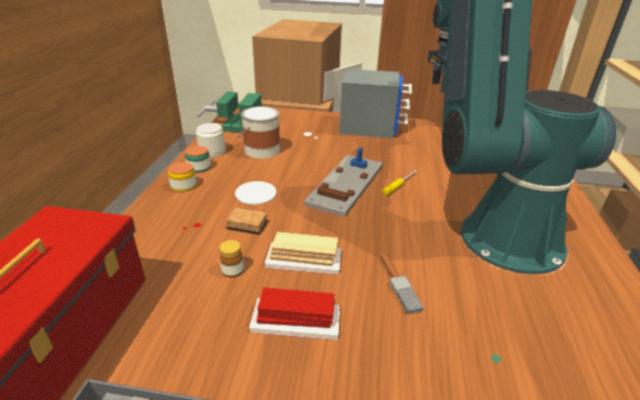

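The top view shows the birch stack at about (247,200), and the red one at (160,210). The board is at about (427,232), with the dark end stop at its left (378,216), the blue jaw at its right (478,246), and the four guide blocks at (399,202), (387,240), (451,217) and (440,256).

```bash
cat > h.py <<'E'
import numpy as np, cv2
from bench import *
from scipy.spatial.transform import Rotation as R
def cam(n,o=None):
    c=calibration(n);K=c["camera_matrix"]
    if n=="wrist":
        q=o["orientation"];T=np.eye(4);T[:3,:3]=R.from_quat([*q[1:],q[0]]).as_matrix();T[:3,3]=o["eef_pos"]
        return K,T@c["hand_eye"]
    return K,np.linalg.inv(c["view"])
def cast(KT,px,z):
    K,T=KT;px=np.atleast_2d(np.asarray(px,float))
    d=np.c_[(px[:,0]-K[0,2])/K[0,0],-(px[:,1]-K[1,2])/K[1,1],-np.ones(len(px))]@T[:3,:3].T
    return T[:3,3]+d*((z-T[2,3])/d[:,2])[:,None]
def blobs(m,amin=30):
    cs,_=cv2.findContours(m.astype(np.uint8),cv2.RETR_EXTERNAL,cv2.CHAIN_APPROX_NONE)
    return [c.reshape(-1,2) for c in cs if cv2.contourArea(c)>=amin]
def rect(pts):   # plane points -> centre, sizes, long-axis angle deg
    (c,s,a)=cv2.minAreaRect((pts[:,:2]*1000).astype(np.float32))
    if s[0]<s[1]: s=s[::-1];a+=90
    return np.round(c,1),np.round(s,1),round((a+90)%180-90,2)
E
python3 - <<'E'
from h import *
im=cv2.imread("pics/top0.png");hsv=cv2.cvtColor(im,cv2.COLOR_BGR2HSV);C=cam("top")
for p in[(245,200),(257,200),(264,200),(420,215),(399,202),(378,216),(478,246)]:print(p,hsv[p[1],p[0]])
h,s,v=[hsv[:,:,i].astype(int) for i in range(3)]
roi=np.zeros_like(h,bool);roi[150:260,215:285]=1
for c in blobs(roi&(h>18)&(h<35)&(s>60)&(v>170)):print("birch",rect(cast(C,c,.063)),c.min(0),c.max(0))
roi[:]=0;roi[170:290,335:520]=1
for c in blobs(roi&(s<90)&(v>60),300):print("bed",rect(cast(C,c,.018)))
for c in blobs(roi&(h<15)&(s>90)&(v<110),30):
    print("dark",c.mean(0),rect(cast(C,c,.030)),rect(cast(C,c,.040)))
for c in blobs(roi&(h>100)&(h<130)&(s>100),30):print("blue",c.mean(0),rect(cast(C,c,.05)))
E
```

```text
(245, 200) [ 32  85 222]
(257, 200) [ 28  92 214]
(264, 200) [ 11  42 177]
(420, 215) [ 16  42 153]
(399, 202) [ 11 148 112]
(378, 216) [ 11 150 100]
(478, 246) [113 114  98]
birch (array([563.9, 195.8]), array([162.5,  63. ]), 0.91) [231 164] [259 236]
bed (array([ 498. , -215.6]), array([360.5, 140.8]), 73.5)
dark [439.90625 255.625  ] (array([ 441. , -245.1]), array([23.6, 18.4]), 74.25) (array([ 441.2, -242.7]), array([23.3, 18.3]), 74.25)
dark [398.         202.03333333] (array([ 563.4, -152. ]), array([23. , 18.5]), 89.23) (array([ 562.4, -150.5]), array([22.8, 18.3]), 89.23)
dark [376.99166667 219.29166667] (array([ 530.6, -104.6]), array([99.2, 24.1]), -16.37) (array([ 530. , -103.5]), array([98.3, 23.9]), -16.37)
blue [474.17142857 252.28571429] (array([ 449.1, -316.7]), array([27.2, 18.4]), 71.65)
blue [479.71153846 240.98076923] (array([ 475. , -331.2]), array([46.5, 24. ]), 44.28)
```

```bash
cat >> h.py <<'E'
def go(x,y,z,yaw,o=None):   # target in mm, tool-x yaw in deg -> offset, twist
    o=o or get_obs();q=o["orientation"];M=R.from_quat([*q[1:],q[0]]).as_matrix()
    cur=np.degrees(np.arctan2(M[1,0],M[0,0]));t=(cur-yaw+180)%360-180
    d=M.T@(np.array([x,y,z])/1000-o["eef_pos"])
    print("offset",np.round(d/.2,4),"twist",round(t/90,4),"cur yaw",round(cur,2),"pos",np.round(o["eef_pos"]*1000,1),"tilt",np.round(M[:2,2],4))
E
python3 -c "
from h import *
go(330,-480,300,0.9)"
```

```text
offset [ 0.9561 -0.7477 -0.3222] twist 0.1605 cur yaw 15.34 pos [ 185.2 -674.8  235.4] tilt [-0.0002  0.0008]
```

Request:
apply_moves([
  [0.956, -0.748, -0.322],
  [0.956, -0.748, -0.322],
  [0.956, -0.748, -0.322],
  [0.956, -0.748, -0.322],
  [0.956, -0.748, -0.322],
], twist=[0.16, 0.16, 0.16, 0.16, 0.16], hand=[1, 1, 1, 1, 1])

```text
clock: 0.78
eef_pos: [0.332, -0.478, 0.3016]
orientation: [0.001, 1.0, 0.01, 0.001]
wrist_force: [-1.1, -1.3, 0.3]
grip_width: 0.0914
finger_force: 0.0
```

Request:
apply_moves([
  [0.95, -0.98, 0],
  [0.95, -0.98, 0],
  [0.95, -0.98, 0],
  [0.95, -0.98, 0],
  [0.95, -0.98, 0],
], twist=[0, 0, 0, 0, 0], hand=[1, 1, 1, 1, 1])

```text
clock: 1.4
eef_pos: [0.5182, -0.2795, 0.2999]
orientation: [-0.0, 1.0, 0.009, -0.0]
wrist_force: [-0.5, -0.2, 0.5]
grip_width: 0.0911
finger_force: 0.0
```

Request:
apply_moves([
  [0, -0.5, 0.2],
  [0, -0.5, 0.2],
  [0, -0.5, 0.2],
  [0, -0.5, 0.2],
], twist=[0, 0, 0, 0], hand=[1, 1, 1, 1])

```text
clock: 1.9
eef_pos: [0.5154, -0.1819, 0.2605]
orientation: [0.0, 1.0, 0.008, 0.0]
wrist_force: [0.2, 0.5, 1.0]
grip_width: 0.0912
finger_force: 0.0
```

```bash
python3 - <<'E'
from h import *
o=get_obs();im=read_camera("wrist")[:,:,::-1];cv2.imwrite("pics/w1.png",im)
np.save("w1.npy",o);print(o["clock"],o["eef_pos"],o["qpos"]);go(564,0,260,.9)
E
```

```text
1.9 [ 0.51536383 -0.18193321  0.260452  ] [-3.81929192e-01  1.06079037e-01  2.03030430e+00 -2.03937246e-04
  1.00500743e+00  1.17257929e+00]
offset [ 0.2571 -0.9074  0.003 ] twist -0.0 cur yaw 0.9 pos [ 515.4 -182.3  260.6] tilt [ 0.0005 -0.0004]
```

View pics/w1.png

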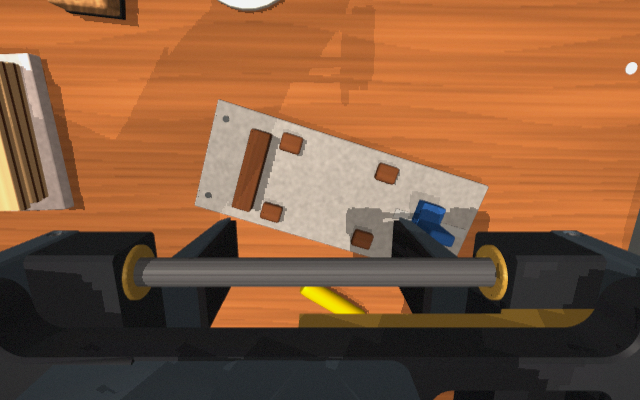

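The wrist view shows the board with guide blocks at about (291,143), (272,212), (387,173) and (362,239). The stop is at (252,170), and the jaw fin is around (432,215).

```bash
python3 - <<'E'
from h import *
im=cv2.imread("pics/w1.png");o=np.load("w1.npy",allow_pickle=True).item();C=cam("wrist",o)
hsv=cv2.cvtColor(im,cv2.COLOR_BGR2HSV);h,s,v=[hsv[:,:,i].astype(int) for i in range(3)]
poly=np.zeros_like(h,np.uint8);cv2.fillPoly(poly,[np.array([[222,104],[484,187],[470,235],[380,262],[200,205]])],1)
P=[]
for c in blobs((poly>0)&(h<15)&(s>100)&(v<170),60):
    p=cast(C,c,.030);r=rect(p);print("dark",c.mean(0),r)
    if r[1][0]<50:P.append(r[0])
print("channel from blocks",np.mean(P,0),"from bed (top cam)",[498+17.5*.284,-215.6+17.5*.959])
go(564,16,300,.9)
E
```

```text
dark [361.6        238.93333333] (array([ 443.9, -244.1]), array([26.5, 22.4]), 73.58)
dark [270.88709677 212.        ] (array([ 478.8, -125.6]), array([25.1, 22.5]), 73.34)
dark [386.26153846 173.32307692] (array([ 530.8, -269.6]), array([26.7, 21. ]), 72.85)
dark [290.56060606 143.04545455] (array([ 565.8, -151.1]), array([25.4, 21.1]), 74.33)
dark [251.14136126 169.20418848] (array([ 530.8, -101.6]), array([102.1,  26. ]), -16.48)
channel from blocks [ 504.825 -197.6  ] from bed (top cam) [502.97, -198.8175]
offset [ 0.2585 -0.9873 -0.197 ] twist -0.0 cur yaw 0.9 pos [ 515.4 -182.3  260.6] tilt [ 0.0005 -0.0004]
```

Request:
apply_moves([
  [0.25, -0.98, -0.15],
  [0.25, -0.98, -0.15],
  [0.25, -0.98, -0.15],
  [0.25, -0.98, -0.15],
], twist=[0, 0, 0, 0], hand=[1, 1, 1, 1])

```text
clock: 2.45
eef_pos: [0.5632, 0.0173, 0.2915]
orientation: [-0.0, 1.0, 0.009, 0.001]
wrist_force: [-0.8, -0.7, -0.3]
grip_width: 0.0912
finger_force: 0.0
```

Request:
apply_moves([
  [0, -0.87, 0.3],
  [0, -0.87, 0.3],
  [0, -0.87, 0.3],
  [0, -0.87, 0.3],
  [0, -0.87, 0.3],
], twist=[0, 0, 0, 0, 0], hand=[1, 1, 1, 1, 1])

```text
clock: 3.08
eef_pos: [0.5596, 0.1885, 0.2304]
orientation: [0.0, 1.0, 0.008, 0.0]
wrist_force: [-0.0, -0.7, 0.0]
grip_width: 0.0915
finger_force: 0.0
```

```bash
python3 - <<'E'
from h import *
o=get_obs();im=read_camera("wrist")[:,:,::-1];cv2.imwrite("pics/w2.png",im)
np.save("w2.npy",o);go(564,195.8,200,.9)
E
```

```text
offset [ 0.022  -0.0374  0.1537] twist -0.0004 cur yaw 0.86 pos [559.7 188.3 230.7] tilt [ 0.0005 -0.0001]
```

View pics/w2.png

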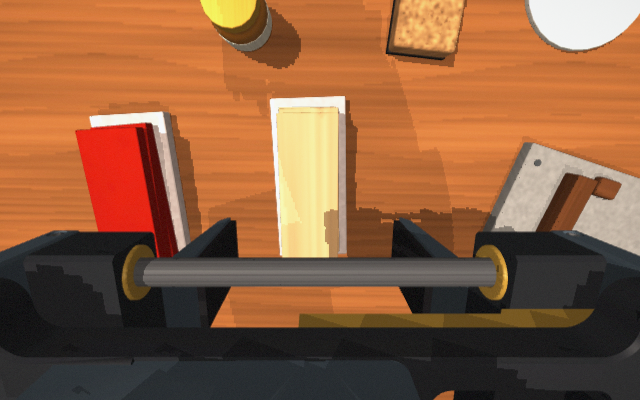

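The wrist view shows the birch top between columns ~278 and ~338 with its far edge at row ~108, centred between the fingers. The red stack is to its left, 100–170 px.

```bash
python3 - <<'E'
from h import *
im=cv2.imread("pics/w2.png");o=np.load("w2.npy",allow_pickle=True).item();C=cam("wrist",o)
hsv=cv2.cvtColor(im,cv2.COLOR_BGR2HSV);h,s,v=[hsv[:,:,i].astype(int) for i in range(3)]
for r in (120,160):print([(c,*hsv[r,c]) for c in (272,276,279,283,330,334,336,338,340,342,344)])
for c in blobs((h>17)&(h<35)&(s>50)&(v>200)&(np.arange(400)[:,None]<250)&(np.arange(640)>265)&(np.arange(640)<360),300):
    L=[];Rr=[]
    for r in range(116,200,4):
        x=c[c[:,1]==r][:,0];L.append((x.min(),r));Rr.append((x.max()+1,r))
    for e in(L,Rr):
        p=cast(C,e,.063);f=np.polyfit(p[:,0],p[:,1],1);print("edge y at x=564",f[0]*.564+f[1],"deg",np.degrees(np.arctan(f[0])),e[0],e[-1])
    print("far",cast(C,[(300,c[:,1].min())],.063))
E
```

```text
[(272, np.uint8(110), np.uint8(3), np.uint8(250)), (276, np.uint8(19), np.uint8(46), np.uint8(235)), (279, np.uint8(24), np.uint8(97), np.uint8(248)), (283, np.uint8(24), np.uint8(97), np.uint8(248)), (330, np.uint8(22), np.uint8(109), np.uint8(248)), (334, np.uint8(23), np.uint8(102), np.uint8(248)), (336, np.uint8(24), np.uint8(99), np.uint8(247)), (338, np.uint8(14), np.uint8(106), np.uint8(207)), (340, np.uint8(11), np.uint8(48), np.uint8(180)), (342, np.uint8(10), np.uint8(50), np.uint8(177)), (344, np.uint8(10), np.uint8(51), np.uint8(176))]
[(272, np.uint8(12), np.uint8(179), np.uint8(209)), (276, np.uint8(110), np.uint8(3), np.uint8(251)), (279, np.uint8(27), np.uint8(82), np.uint8(248)), (283, np.uint8(22), np.uint8(103), np.uint8(249)), (330, np.uint8(22), np.uint8(103), np.uint8(249)), (334, np.uint8(23), np.uint8(103), np.uint8(248)), (336, np.uint8(23), np.uint8(102), np.uint8(248)), (338, np.uint8(14), np.uint8(98), np.uint8(166)), (340, np.uint8(11), np.uint8(50), np.uint8(188)), (342, np.uint8(9), np.uint8(49), np.uint8(183)), (344, np.uint8(10), np.uint8(48), np.uint8(181))]
edge y at x=564 0.22621638442004727 deg 1.716723201180964 (np.int32(277), 116) (np.int32(280), 196)
edge y at x=564 0.1649838975785239 deg 1.995253900027574 (np.int32(338), 116) (np.int32(338), 196)
far [[0.64853773 0.20530779 0.063     ]]
```

```bash
python3 -c "
from h import *
go(565,195.6,100,1.85);go(565,195.6,74,1.85)"
```

```text
offset [ 0.0267 -0.0364  0.6537] twist -0.0109 cur yaw 0.86 pos [559.7 188.3 230.7] tilt [ 0.0005 -0.0001]
offset [ 0.0266 -0.0364  0.7837] twist -0.0109 cur yaw 0.86 pos [559.7 188.3 230.7] tilt [ 0.0005 -0.0001]
```

Request:
apply_moves([
  [0.027, -0.036, 0.25],
  [0.027, -0.036, 0.5],
  [0.027, -0.036, 0.65],
  [0.027, -0.036, 0.65],
  [0.027, -0.036, 0.72],
  [0.027, -0.036, 0.783],
  [0.027, -0.036, 0.783],
  [0.027, -0.036, 0.783],
], twist=[-0.011, -0.011, -0.011, -0.011, -0.011, -0.011, -0.011, -0.011], hand=[1, 1, 1, 1, 1, 1, 1, 1], force=15)

```text
clock: 4.12
eef_pos: [0.5645, 0.1971, 0.0741]
orientation: [-0.0, 1.0, 0.017, 0.0]
wrist_force: [0.5, -1.2, 0.1]
grip_width: 0.0911
finger_force: 0.0
```

```bash
python3 -c "
from h import *
o=get_obs();print(o['wrist_force'],o['grip_width']);go(565,195.6,74,1.85)"
```

```text
[ 0.45442185 -1.19410114  0.10736582] 0.09112110842413006
offset [0.0021 0.0075 0.0006] twist 0.001 cur yaw 1.94 pos [564.5 197.1  74.1] tilt [0.0005 0.0001]
```

Close, then lift gently.

Request:
apply_moves([
  [0, 0.007, 0],
  [0, 0.007, 0],
  [0, 0.007, 0],
  [0, 0.007, 0],
  [0, 0.007, 0],
  [0, 0.007, 0],
  [0, 0.007, 0],
  [0, 0.007, 0],
  [0, 0.007, 0],
  [0, 0.007, 0],
], twist=[0, 0, 0, 0, 0, 0, 0, 0, 0, 0], hand=[0.35, 0.35, 0, 0, -0.5, -0.5, -1, -1, -1, -1], force=15)

```text
clock: 5.38
eef_pos: [0.5644, 0.1956, 0.0738]
orientation: [-0.0, 1.0, 0.017, 0.0]
wrist_force: [-1.3, -0.8, 4.9]
grip_width: 0.0621
finger_force: 15.0
```

Request:
apply_moves([
  [0, 0, -0.05],
  [0, 0, -0.1],
  [0, 0, -0.25],
  [0, 0, -0.45],
  [0, 0, -0.6],
  [0, 0, -0.6],
  [0, 0, -0.6],
], twist=[0, 0, 0, 0, 0, 0, 0], hand=[-1, -1, -1, -1, -1, -1, -1], force=20)

```text
clock: 6.25
eef_pos: [0.5639, 0.1954, 0.1932]
orientation: [0.0, 1.0, 0.017, -0.0]
wrist_force: [0.2, -0.4, -1.7]
grip_width: 0.0617
finger_force: 20.0
```

```bash
python3 - <<'E'
from h import *
o=get_obs();print(o["wrist_force"]);go(550,0,200,37)
a=read_camera("wrist")[:,:,::-1];b=read_camera("top")[100:300,180:420,::-1]
cv2.imwrite("pics/w3.png",a);cv2.imwrite("pics/t3.png",cv2.resize(b,None,fx=2,fy=2))
c=np.zeros((400,800,3),np.uint8);c[:,:480]=cv2.resize(b,(480,400));c[:,480:]=a[:,160:480];cv2.imwrite("pics/c3.png",c)
E
```

```text
[ 0.22573059 -0.41391051 -1.67571807]
offset [-0.1023  0.9742 -0.0339] twist -0.3896 cur yaw 1.93 pos [563.9 195.4 193.2] tilt [-0.0006 -0.0002]
```

View pics/c3.png

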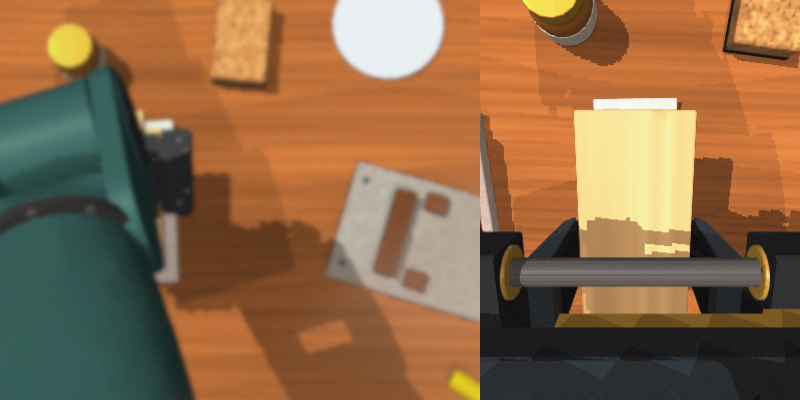

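The panel is alone in the fingers (wrist view: columns ~95–215 of the right half, far edge at row 110). Next I check how it sits in the hand.

```bash
python3 - <<'E'
from h import *
im=cv2.imread("pics/w3.png");o=get_obs();C=cam("wrist",o);zt=o["eef_pos"][2]-.011
hsv=cv2.cvtColor(im,cv2.COLOR_BGR2HSV);h,s,v=[hsv[:,:,i].astype(int) for i in range(3)]
m=(h>17)&(h<35)&(s>50)&(v>180)&(np.arange(400)[:,None]<216)&(np.arange(640)>240)&(np.arange(640)<390)&(np.arange(400)[:,None]>100)
c=max(blobs(m,300),key=len)
E=[[],[]]
for r in range(116,212,4):
    x=c[c[:,1]==r][:,0];E[0].append((x.min(),r));E[1].append((x.max()+1,r))
for e in E:
    p=cast(C,e,zt);f=np.polyfit(p[:,0],p[:,1],1);print("y at tcp",(np.polyval(f,o["eef_pos"][0])-o["eef_pos"][1])*1000,"deg",np.degrees(np.arctan(f[0])))
print("far-tcp x",(cast(C,[(310,c[:,1].min())],zt)[0]-o["eef_pos"])*1000)
E
```

```text
y at tcp 31.49587885634017 deg 1.9268410336120025
y at tcp -29.322589003040218 deg 1.8072333156481262
far-tcp x [ 79.08987561   6.14220476 -11.        ]
```

Request:
apply_moves([
  [0.0, 0.3, 0],
  [-0.05, 0.6, 0],
  [-0.1, 0.97, 0],
  [-0.1, 0.97, 0],
  [-0.1, 0.97, 0],
  [-0.1, 0.97, 0],
], twist=[-0.1, -0.2, -0.3, -0.39, -0.39, -0.39], hand=[-1, -1, -1, -1, -1, -1])

```text
clock: 7.1
eef_pos: [0.5508, 0.0016, 0.1932]
orientation: [-0.0, 0.949, 0.316, -0.0]
wrist_force: [-0.4, 0.5, -1.7]
grip_width: 0.0617
finger_force: 20.0
```

```bash
python3 -c "
from h import *
go(502.7,-202.5,180,73.5)"
```

```text
offset [-0.8047  0.6722  0.0661] twist -0.4069 cur yaw 36.88 pos [550.8   1.6 193.2] tilt [-0.0008  0.0001]
```

Request:
apply_moves([
  [-0.3, 0.2, 0],
  [-0.5, 0.4, 0],
  [-0.7, 0.6, 0],
  [-0.8, 0.672, 0.06],
  [-0.8, 0.672, 0.06],
  [-0.8, 0.672, 0.06],
  [-0.8, 0.672, 0.06],
], twist=[-0.1, -0.2, -0.3, -0.4, -0.407, -0.407, -0.407], hand=[-1, -1, -1, -1, -1, -1, -1])

```text
clock: 7.98
eef_pos: [0.5047, -0.2016, 0.182]
orientation: [0.0, 0.801, 0.599, 0.0]
wrist_force: [0.1, -1.0, -0.9]
grip_width: 0.0619
finger_force: 20.0
```

```bash
python3 - <<'E'
from h import *
o=get_obs();a=read_camera("wrist")[:,:,::-1];np.save("w4.npy",o);cv2.imwrite("pics/w4.png",a)
go(502.9,-202,60,73.5);go(502.9,-202,44.5,73.5)
E
```

```text
offset [-0.0039 -0.0081  0.6101] twist 0.0017 cur yaw 73.66 pos [ 504.6 -201.7  182. ] tilt [ 0.0004 -0.0001]
offset [-0.0039 -0.0082  0.6876] twist 0.0017 cur yaw 73.66 pos [ 504.6 -201.7  182. ] tilt [ 0.0004 -0.0001]
```

View pics/w4.png

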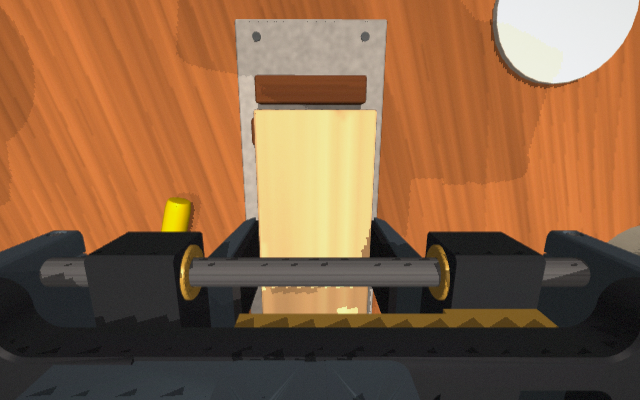

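The board shows ahead of the held panel: stop from (256,76) to (366,102), bed far corners (236,20) and (387,19), panel far edge at row 110.

```bash
python3 - <<'E'
from h import *
o=np.load("w4.npy",allow_pickle=True).item();C=cam("wrist",o)
u=np.array([np.cos(np.radians(73.66)),np.sin(np.radians(73.66))])
im=cv2.imread("pics/w4.png");hsv=cv2.cvtColor(im,cv2.COLOR_BGR2HSV);h,s,v=[hsv[:,:,i].astype(int) for i in range(3)]
rel=lambda px,z:(lambda d:np.round(1000*np.c_[d@u,d@[-u[1],u[0]]],1))((cast(C,px,z)-o["eef_pos"])[:,:2])
E=[[],[]]
for r in range(26,72,3):
    x=np.where((s[r,225:400]<80))[0]+225;E[0].append((x.min(),r));E[1].append((x.max()+1,r))
for e in E:
    p=rel(e,.018);f=np.polyfit(p[:,0],p[:,1],1);print("bed edge: lateral at tcp",f[1],"angle",np.degrees(f[0]),"lat mean",p[:,1].mean())
print("stop top corners",rel([(256,76),(365,75)],.040))
print("panel far corners",rel([(255,110),(377,110)],o["eef_pos"][2]-.011))
E
```

```text
bed edge: lateral at tcp 70.33692356709452 angle 0.07928847750269717 lat mean 70.53125
bed edge: lateral at tcp -67.98119215471549 angle -0.058678649366074344 lat mean -68.125
stop top corners [[113.4  49.6]
 [114.3 -46.7]]
panel far corners [[ 78.4  27.8]
 [ 78.4 -33. ]]
```

Request:
apply_moves([
  [-0.004, -0.008, 0.25],
  [-0.004, -0.008, 0.45],
  [-0.004, -0.008, 0.55],
  [-0.004, -0.008, 0.55],
  [-0.004, -0.008, 0.58],
  [-0.004, -0.008, 0.6],
  [-0.004, -0.008, 0.6],
], twist=[0.002, 0.002, 0.002, 0.002, 0.002, 0.002, 0.002], hand=[-1, -1, -1, -1, -1, -1, -1])

```text
clock: 8.9
eef_pos: [0.5025, -0.2031, 0.0621]
orientation: [0.0, 0.801, 0.598, 0.0]
wrist_force: [-0.1, -0.3, -0.8]
grip_width: 0.0618
finger_force: 20.0
```

```bash
python3 -c "
from h import *
print(get_obs()['wrist_force']);go(502.9,-202,44.5,73.5)"
```

```text
[-0.06201921 -0.31264839 -0.84401618]
offset [0.0057 0.0002 0.0878] twist -0.0003 cur yaw 73.48 pos [ 502.5 -203.1   62.1] tilt [ 0.0005 -0.0002]
```

Request:
apply_moves([
  [0.003, 0, 0.03],
  [0.003, 0, 0.05],
  [0.003, 0, 0.07],
  [0.003, 0, 0.08],
  [0.003, 0, 0.088],
  [0.003, 0, 0.088],
  [0.003, 0, 0.088],
], twist=[0, 0, 0, 0, 0, 0, 0], hand=[-1, -1, -1, -1, -1, -1, -1])

```text
clock: 9.78
eef_pos: [0.5026, -0.2024, 0.0442]
orientation: [0.0, 0.801, 0.598, 0.0]
wrist_force: [-0.5, -0.0, -1.9]
grip_width: 0.0615
finger_force: 20.0
```

Request:
apply_moves([
  [0, 0, 0.005],
  [0, 0, 0.008],
  [0, 0, 0.008],
], twist=[0, 0, 0], hand=[-1, -1, -1])

```text
clock: 10.15
eef_pos: [0.5027, -0.2025, 0.0436]
orientation: [-0.0, 0.801, 0.598, -0.0]
wrist_force: [-6.4, 3.2, 22.4]
grip_width: 0.0619
finger_force: 20.0
```

Request:
apply_moves([
  [0, 0, -0.005],
  [0, 0, -0.005],
  [0, 0, -0.005],
  [0, 0, -0.005],
  [0, 0, -0.005],
  [0, 0, -0.005],
  [0, 0, -0.005],
], twist=[0, 0, 0, 0, 0, 0, 0], hand=[-1, -1, 0.6, 0.6, 0.6, 0.6, 0.6])

```text
clock: 11.02
eef_pos: [0.5025, -0.2024, 0.0435]
orientation: [-0.0, 0.801, 0.598, 0.0]
wrist_force: [0.1, -0.0, 0.3]
grip_width: 0.0729
finger_force: 0.0
```

Request:
apply_moves([
  [0, 0, -0.1],
  [0, 0, -0.3],
  [0, 0, -0.5],
  [0, 0, -0.7],
  [0, 0, -0.7],
], twist=[0, 0, 0, 0, 0], hand=[0.6, 0.6, 0.6, 0.6, 0.6])

```text
clock: 11.65
eef_pos: [0.504, -0.2031, 0.1864]
orientation: [0.002, 0.801, 0.598, 0.001]
wrist_force: [-0.3, 0.2, 0.2]
grip_width: 0.0727
finger_force: 0.0
```

Request:
apply_moves([
  [-0.4, 0, -0.3],
  [-0.8, 0, -0.3],
  [-0.9, 0, -0.3],
  [-0.9, 0, -0.3],
  [-0.9, 0, -0.3],
], twist=[0, 0, 0, 0, 0], hand=[0.6, 0.6, 0.6, 0.6, 0.6])

```text
clock: 12.28
eef_pos: [0.4509, -0.3747, 0.2423]
orientation: [-0.001, 0.802, 0.598, -0.0]
wrist_force: [0.1, 0.2, 0.4]
grip_width: 0.0726
finger_force: 0.0
```

```bash
python3 - <<'E'
from h import *
o=get_obs();a=read_camera("wrist")[:,:,::-1];np.save("w5.npy",o);cv2.imwrite("pics/w5.png",a);print(o["clock"],o["eef_pos"])
E
```

```text
12.275 [ 0.45085317 -0.37474042  0.24234562]
```

View pics/w5.png

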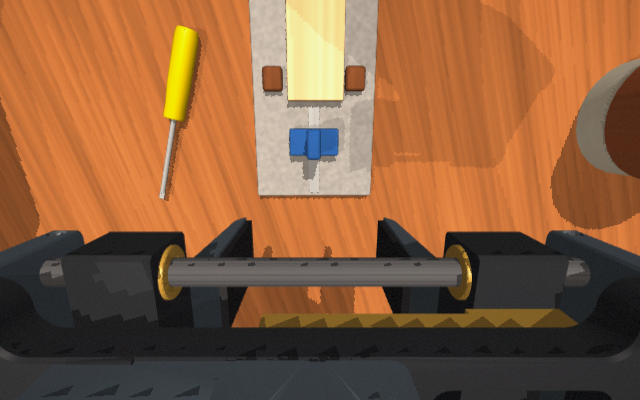

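The panel lies in the channel (columns 287–344, near edge at row 100) between the blocks at (272,78) and (355,78). The jaw fin's top spans about (307–321, 129–159).

```bash
python3 - <<'E'
from h import *
o=np.load("w5.npy",allow_pickle=True).item();C=cam("wrist",o)
a=np.radians(73.5);uy=np.array([np.cos(a),np.sin(a)]);ux=np.array([uy[1],-uy[0]]);org=np.array([.504,-.1982])-.0175*uy
B=lambda px,z:(lambda d:np.round(1000*np.c_[d@ux,d@uy],1))(cast(C,px,z)[:,:2]-org)
print("fin corners",B([(307,129),(320,129),(306.5,159),(321,159)],.086))
print("block side",B([(290,129),(338,129)],.04))
print("panel near corners",B([(288,100),(344,100)],.033),"blocks",B([(272,78),(355,78)],.03))
for y in(-111,-115,-120):
  p=org+y/1000*uy;go(*(p*1000),120,73.5);
E
```

```text
fin corners [[  -6.2  -98.9]
 [   6.3  -98.9]
 [  -6.9 -127.7]
 [   7.4 -127.7]]
block side [[-26.2 -99.3]
 [ 27.1 -99.4]]
panel near corners [[-28.3 -68.2]
 [ 33.7 -68.2]] blocks [[-45.6 -44.9]
 [ 45.6 -45. ]]
offset [0.275  0.0045 0.6123] twist -0.0002 cur yaw 73.48 pos [ 451.1 -374.   242.4] tilt [-0.0012  0.0013]
offset [0.255  0.0045 0.6123] twist -0.0002 cur yaw 73.48 pos [ 451.1 -374.   242.4] tilt [-0.0012  0.0013]
offset [0.23   0.0045 0.6123] twist -0.0002 cur yaw 73.48 pos [ 451.1 -374.   242.4] tilt [-0.0012  0.0013]
```

Request:
apply_moves([
  [0.263, 0.005, 0.2],
  [0.263, 0.005, 0.4],
  [0.263, 0.005, 0.6],
  [0.263, 0.005, 0.75],
  [0.263, 0.005, 0.847],
  [0.263, 0.005, 0.847],
  [0.263, 0.005, 0.847],
], twist=[0, 0, 0, 0, 0, 0, 0], hand=[0.6, 0.6, 0.6, 0.6, 0.6, 0.6, 0.6])

```text
clock: 13.2
eef_pos: [0.4679, -0.325, 0.0751]
orientation: [0.001, 0.801, 0.598, 0.0]
wrist_force: [-0.3, -0.2, -0.2]
grip_width: 0.0729
finger_force: 0.0
```

Request:
apply_moves([
  [0, 0, 0],
  [0, 0, 0],
  [0, 0, 0],
  [0, 0, 0],
  [0, 0, 0],
  [0, 0, 0],
  [0, 0, 0],
  [0, 0, 0],
  [0, 0, 0],
  [0, 0, 0],
], twist=[0, 0, 0, 0, 0, 0, 0, 0, 0, 0], hand=[0, -0.3, -0.5, -0.6, -1, -1, -1, -1, -1, -1], force=15)

```text
clock: 14.45
eef_pos: [0.465, -0.3237, 0.0736]
orientation: [-0.003, 0.801, 0.598, -0.001]
wrist_force: [-16.1, 3.7, 12.4]
grip_width: 0.0138
finger_force: 15.0
```

```bash
cat >> h.py <<'E'
def board(p):
    a=np.radians(73.5);uy=np.array([np.cos(a),np.sin(a)]);ux=np.array([uy[1],-uy[0]]);d=p[:2]-(np.array([.504,-.1982])-.0175*uy)
    return np.round(1000*np.array([d@ux,d@uy]),1)
E
python3 -c "
from h import *
o=get_obs();print(board(o['eef_pos']),o['eef_pos'],o['wrist_force'],o['grip_width'])"
```

```text
[  -1.8 -114. ] [ 0.46496063 -0.3237327   0.0736354 ] [-16.09567947   3.70691937  12.43128424] 0.013784015896444825
```

Request:
apply_moves([
  [0.0, -0.01, -0.003],
  [0.02, -0.01, -0.003],
  [0.05, -0.01, -0.003],
  [0.08, -0.01, -0.003],
  [0.11, -0.01, -0.003],
  [0.14, -0.01, -0.003],
  [0.16, -0.01, -0.003],
  [0.18, -0.01, -0.003],
  [0.18, -0.01, -0.003],
  [0.18, -0.01, -0.003],
], twist=[0, 0, 0, 0, 0, 0, 0, 0, 0, 0], hand=[-1, -1, -1, -1, -1, -1, -1, -1, -1, -1])

```text
clock: 15.7
eef_pos: [0.475, -0.2889, 0.0744]
orientation: [-0.001, 0.801, 0.598, -0.0]
wrist_force: [-3.4, 4.5, -21.7]
grip_width: 0.0141
finger_force: 15.0
```

```bash
python3 -c "
from h import *
o=get_obs();print(board(o['eef_pos']),o['eef_pos'],o['wrist_force'],o['grip_width'])"
```

```text
[ -2.  -77.7] [ 0.47503978 -0.28892792  0.07436198] [ -3.4307763    4.51220003 -21.68165336] 0.014077339685801705
```

Request:
apply_moves([
  [0.01, 0, 0.003],
  [0.02, 0, 0.003],
  [0.025, 0, 0.003],
  [0.03, 0, 0.003],
  [0.03, 0, 0.003],
], twist=[0, 0, 0, 0, 0], hand=[-1, -1, -1, -1, -1])

```text
clock: 16.32
eef_pos: [0.4766, -0.2837, 0.0743]
orientation: [-0.001, 0.801, 0.598, -0.0]
wrist_force: [-10.6, 1.3, -10.8]
grip_width: 0.0138
finger_force: 15.0
```

```bash
python3 -c "
from h import *
o=get_obs();print(board(o['eef_pos']),o['wrist_force'])"
```

```text
[ -1.9 -72.3] [-10.64025598   1.31494292 -10.78534046]
```

Request:
apply_moves([
  [0.005, -0.003, 0.001],
  [0.01, -0.003, 0.001],
  [0.01, -0.003, 0.001],
  [0.01, -0.003, 0.001],
], twist=[0, 0, 0, 0], hand=[-1, -1, -1, -1])

```text
clock: 16.82
eef_pos: [0.4771, -0.2819, 0.0743]
orientation: [-0.0, 0.801, 0.598, -0.0]
wrist_force: [-7.2, 0.1, -11.3]
grip_width: 0.0141
finger_force: 15.0
```

```bash
python3 -c "
from h import *
o=get_obs();print(board(o['eef_pos']),o['wrist_force'])"
```

```text
[ -2.  -70.4] [ -7.21864515   0.11613384 -11.25108107]
```

Request:
apply_moves([
  [0.005, -0.003, 0],
  [0.01, -0.003, 0],
  [0.01, -0.003, 0],
  [0.01, -0.003, 0],
], twist=[0, 0, 0, 0], hand=[-1, -1, -1, -1])

```text
clock: 17.32
eef_pos: [0.4774, -0.281, 0.0747]
orientation: [0.001, 0.801, 0.598, -0.0]
wrist_force: [-10.3, -11.9, -11.0]
grip_width: 0.0143
finger_force: 15.0
```

```bash
python3 -c "
from h import *
o=get_obs();print(board(o['eef_pos']),o['wrist_force'])"
```

```text
[ -2.  -69.4] [-10.34718489 -11.85495673 -10.95290725]
```

The along-board force jumped to about 14 N after 44.6 mm of travel, so the panel is clamped. I'll ease off, release, rise and check.

Request:
apply_moves([
  [-0.004, 0, 0.001],
  [-0.004, 0, 0.001],
  [-0.004, 0, 0.001],
  [-0.004, 0, 0.001],
  [-0.004, 0, 0.001],
  [-0.004, 0, 0.001],
  [-0.004, 0, 0.001],
], twist=[0, 0, 0, 0, 0, 0, 0], hand=[-1, -1, 0.5, 0.5, 0.5, 0.5, 0.5])

```text
clock: 18.2
eef_pos: [0.4772, -0.2806, 0.0738]
orientation: [0.0, 0.801, 0.598, 0.0]
wrist_force: [-0.3, -0.4, -0.5]
grip_width: 0.0611
finger_force: 0.0
```

Request:
apply_moves([
  [-0.004, 0, -0.1],
  [-0.004, 0, -0.4],
  [-0.004, 0, -0.7],
  [-0.4, 0, -0.9],
  [-0.4, 0, -0.9],
  [-0.4, 0, -0.9],
  [-0.4, 0, -0.9],
], twist=[0, 0, 0, 0, 0, 0, 0], hand=[0.5, 0.5, 0.5, 0.5, 0.5, 0.5, 0.5])

```text
clock: 19.08
eef_pos: [0.4541, -0.3565, 0.2537]
orientation: [-0.0, 0.801, 0.598, 0.0]
wrist_force: [0.3, 0.3, -0.5]
grip_width: 0.0685
finger_force: 0.0
```

```bash
python3 - <<'E'
from h import *
o=get_obs();a=read_camera("wrist")[:,:,::-1];np.save("w6.npy",o);cv2.imwrite("pics/w6.png",cv2.resize(a[:240,180:460],None,fx=2,fy=2,interpolation=cv2.INTER_CUBIC));print(o["clock"],board(o["eef_pos"]),o["eef_pos"])
E
```

```text
19.075 [  -2.9 -148.5] [ 0.45412803 -0.35651332  0.2537033 ]
```

View pics/w6.png

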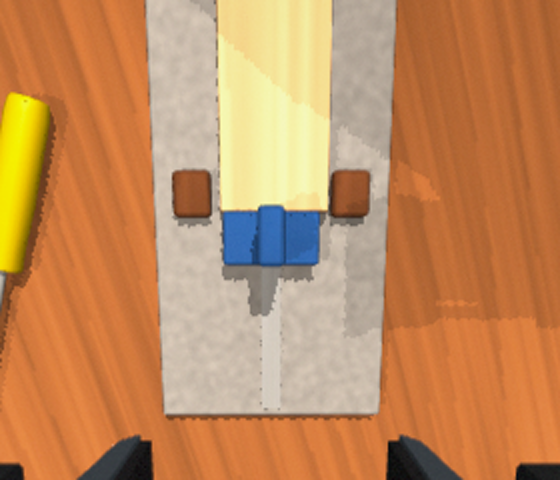

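The jaw sits against the panel with no gap. The panel (columns 219–328) lies between the blocks, about 1.7 mm off centre. I'll check the clamped position once against the bed end and the panel length, using the existing picture and one top view.

```bash
python3 - <<'E'
from h import *
o=np.load("w6.npy",allow_pickle=True).item();C=cam("wrist",o)
q=lambda x,y,z:board(cast(C,[(180+x/2,y/2)],z)[0])
print("bed end",q(272,413,.018),"jaw back",q(270,264,.041),"jaw face/panel end",q(300,211,.033),q(220,211,.033),q(328,211,.033))
im=read_camera("top")[:,:,::-1].copy();hsv=cv2.cvtColor(im,cv2.COLOR_BGR2HSV);h,s,v=[hsv[:,:,i].astype(int) for i in range(3)]
cv2.imwrite("pics/t6.png",im);T=cam("top")
for c in blobs((h>18)&(h<35)&(s>60)&(v>120)&(np.arange(640)>350)&(np.arange(640)<500)&(np.arange(400)[:,None]<285)&(np.arange(400)[:,None]>180),80):
    p=cast(T,c,.033);b=np.array([board(x) for x in p]);print("panel top cam",rect(p),b.min(0),b.max(0))
E
```

```text
bed end [   1.1 -178.8] jaw back [ -0.3 -84.5] jaw face/panel end [ 16.9 -55. ] [-29. -55.] [ 33. -55.]
panel top cam (array([ 506.6, -192.7]), array([160.3,  66.8]), 73.32) [-32.7 -56.8] [ 34.2 103.7]
```

```bash
python3 -c "
from bench import *
print(job_done())"
```

```text
the job is handed in; nothing more can be done
None
```

The job is handed in: the top birch panel was set down still held, lies flat in the channel about 2 mm off centre, and is against the end stop with the jaw snug at about 0.050 m and released; the result was not reported back.

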